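# Bring out the dish tray

### The arm

A 6-joint arm with a two-finger parallel gripper is mounted at the origin on a cart in front of the work surface, level with it; the furniture and walls round the work are solid. World frame = base frame: x ahead of the robot, y to its left, z up, the work surface at z = 0. Lengths are in mm, angles in rad, forces in N, time in s.
With the tool pointing down it reaches from about 350 to 775 mm from the base axis. Payload 7.3 kg.
Tool frame: the origin (TCP) lies between the finger pads; the fingertips stand 8 mm ahead of it and the grasp point (between the pads) lies 11 mm behind it; y points along the fingers, z is the direction in which the jaws open and shut, and the axes are right-handed (so a half turn about y gives the same grasp; the last joint's range is limited). The gripper opens to 92 mm and grips with 3 to 60 N. Pads are 19 mm wide; open, the fingers measure 130 mm over their backs; the gripper's body (75 mm by 190 mm) begins 47 mm behind the grasp point.
Start: joints at [-1.493, 0.342, 1.524, -0, 1.275, -0.146], TCP at [116.538, -511.921, 234.741] pointing down, gripper open.
Joint ranges: [-2.53, 2.53], [-0.77, 2.02], [0.04, 2.7], [-1, 4.14], [0.28, 2.66], [-3.11, 3.11]. Speed limits (rad/s): [2.57, 2.57, 3.14, 3.14, 3.14, 3.14].

### API

Orientations are given as [roll, pitch, yaw] about the fixed x, y, z axes, in that order (R = Rz(yaw) Ry(pitch) Rx(roll)).
In Python, from plant import bot, vision, job gives the robot as it stands. The module is installed in compiled form; this text tells all that it offers.
- The arm moves only by the tool arm_command, never from a script. Its argument "deltas" is a list of rows, each a list of 4 numbers: the shift along the tool's x, y, z in m, then the turn about the tool's y in degrees. In form: [[x, y, z, twist], ...]. A call has 1 to 5 rows; each row shifts and turns the commanded pose from where the row before left it, along the tool's axes as they then stand; what a row does not reach is not made up. A row lasts 1/10 s, in which the tool goes at most 50 mm and 8.59 degrees, less where a joint would pass 70% of its speed; a pose out of reach is approached as far as the arm can. A call is refused whole if a number of a shift passes 0.05 or a number of a turn 8.59, either way. A call with a gripper value outside its range is refused whole. "claw" is the closure in counts, from 0 (fully open) to 255 (shut), set as the call begins (left out, the last holds). The fingers move at their own pace and stop on an object; the grip force is fixed at half the most. Time passes only in rows, so rows that do not move let the fingers close. It gives the time, the measured TCP pose, the force and the opening at its end, in the units of the state.
- bot.get_obs(): the state, without advancing time (a new reading comes with each control period).
- vision.capture(name): name is "scene" or "top" or "wrist"; returns a dict with "img" (420x560x3 uint8, red, green, blue), "camera_matrix" (3x3 intrinsics, pixels), "dist_coeffs" ([k1, k2, p1, p2, k3] as OpenCV has them; the pictures are not rectified), "world_to_cam" (4x4, takes a point from world to camera coordinates); the wrist camera has in their place "mount" (4x4, takes a point from camera to tool coordinates, whose origin is the TCP and whose axes are the tool frame's). Camera axes: x right, y down, z forward; pixel columns grow to the right and rows downward; lengths in mm; the calibration is good to about 2 mm. A picture is of the moment at which its call begins: read the wrist's pose just before it. There is no depth.
- job.close_job(): hands the job in, once; it reports no verdict.
Trained networks look in a picture, given as the dict that the camera call returned (one of the last four; its "shot" number tells which), for a name from the list of things; names that differ only in an ending like _2 or _b are one class to them, and where a whole thing is asked for, a point or a joint stands for the part that bears it (a point fixed in the world has none). Each returns a list of dicts, best first, with "confidence" (0 to 1); they miss things now and then, are a little off and sometimes report something else, mostly with a low value. They report only what shows in the picture. A call takes as long as a camera call. They do not tell look-alikes from the thing itself.
- vision.find_in(picture, name): "xyz" ([x, y, z] in mm, in the coordinates of the camera as it stood for that picture, good to about 4 mm: the middle of the surface that is visible of it).
- vision.regions_of(picture, name): "mask" (420x560 bool, what is visible of it).
The state is a dict: "time": time; "joint_positions": joint angles; "dq": joint speeds; "tau": joint torques, N m; "tool_pos": TCP position; "tcp_rot": TCP orientation; "contact_force": force on the tool from outside, world axes, zero at the start; "moment": the same for the moment, N m; "grip_width": finger opening in mm.
Only numpy, scipy, OpenCV 4.12 (cv2) and the standard library are available. Lean on these libraries where they do the work, as an engineer would, in place of code of your own. Each camera call takes 0.05 s, during which the arm holds its last target. There are 200 camera calls.

### The job

Only one tray of the low white dish reader may stand open. First push the empty tray fully home with a fingertip against its front lip; then hook a fingertip behind the upright lip of the tray that carries the petri dish and draw that tray all the way out to its stop. Do not pinch either lip, touch or lift the dish, or disturb the things standing around, and finish clear of everything.

Things in the scene. Friction and masses are not known exactly. Their poses are not given: they have to be found in the camera images.
- reader: low white and grey dish reader fixed on the bench, 240 deep (x) x 270 wide (y) x 52 mm high, with two tray lanes side by side (centre lines 65.5 mm either side of the middle) that open to its front. Origin at the centre of its underside on the bench; +x points to its back, +y to its left, z up. Its hood, 52 mm high, begins 40 mm before the origin and has a window over each lane; in front of that the lanes are open above, between side walls 46 mm high
- dish_tray (a joint): aluminium tray 200 long (x) x 100 wide (y) on a rail of the reader, the one that carries the petri dish; it may be in the left or the right lane and starts home; floor 5 mm thick, side walls 13 mm high, with an upright lip 100 wide, 8 thick and 36 mm high (from the tray's underside) at its front end. Joint value: how far it is drawn out towards the front, 0 = fully home, 0.14 m = fully out against its stop; friction of about 2 to 3 N holds it wherever it is left
- empty_tray (a joint): aluminium tray 200 long (x) x 100 wide (y) on a rail of the reader, the same as the other but with nothing on it, in the other lane; it starts part way out; floor 5 mm thick, side walls 13 mm high, with an upright lip 100 wide, 8 thick and 36 mm high (from the tray's underside) at its front end. Joint value: how far it is drawn out towards the front, 0 = fully home, 0.14 m = fully out against its stop; friction of about 2 to 3 N holds it wherever it is left
- dish_tray_lip (a point): middle of the top edge of the lip of the tray with the dish: 48 mm above the bench, moves with the tray. The lip reaches 4 mm before and 4 mm behind this point, 50 mm to each side and 36 mm down. Behind it (towards its +x) lies an empty pocket 59 mm long and 94 mm wide, floor 31 mm below this point, for a fingertip. Axes as the reader's: the tray draws out along -x
- empty_tray_lip (a point): middle of the top edge of the lip of the empty tray: 48 mm above the bench, moves with the tray. The lip reaches 4 mm before and 4 mm behind this point, 50 mm to each side and 36 mm down. Behind it (towards its +x) lies an empty pocket 59 mm long and 94 mm wide, floor 31 mm below this point, for a fingertip. Axes as the reader's: the tray draws out along -x
- dish_tray_seat (a point): middle of the dish's place on the floor of the dish tray, 100 mm behind the middle of the lip, between four ribs 6 mm high
- dish_tray_lip_front: one of the two 4 mm plates that make up the lip of the dish tray: the one facing the front, away from the reader; its origin is the tray's own origin
- dish_tray_lip_back: one of the two 4 mm plates that make up the lip of the dish tray: the one facing the pocket and the dish; its origin is the tray's own origin
- empty_tray_lip_front: one of the two 4 mm plates that make up the lip of the empty tray: the one facing the front, away from the reader; its origin is the tray's own origin
- empty_tray_lip_back: one of the two 4 mm plates that make up the lip of the empty tray: the one facing the pocket; its origin is the tray's own origin
- dish: closed round petri dish, 62 mm across and 15 high, clear with pink inside, lying loose on its tray; origin at the centre of its underside
- amber_bottle: bystander: amber glass bottle with black cap, 48 mm across, 90 high, to the left in front of the reader; origin at the centre of its underside
- beaker: bystander: clear beaker, 53 mm across, 67 high, to the left in front of the reader; origin at the centre of its underside
- timer: bystander: flat white timer, 60x68x21 mm, on the right; origin at the centre of its underside
Things that resemble listed ones, but are neither listed nor needed, are in the scene too. Leave any green or yellow look-alike of the dish alone.

How it is judged (in metres and radians):
On the way, in this order (a step that is already met when the one before it is completed fails the run):
1. the empty tray is fully home, before the dish tray is drawn out (value of joint empty_tray below 0.004 m and value of joint dish_tray below 0.1 m), for 0.2 s.
2. the dish tray is drawn out to its stop (value of joint dish_tray above 0.135 m and value of joint empty_tray below 0.006 m), for 0.2 s.
At the end, for the whole second after the job is handed in: the empty tray is home (within 6 mm), the dish tray is out at its stop (within 7 mm of 140 mm), and the dish lies flat and at rest in its place on the tray (within 8 mm) (value of joint empty_tray below 0.006 m and value of joint dish_tray above 0.133 m and distance between dish and dish_tray_seat below 0.008 m and angle between dish's own z axis and vertical below 0.1 rad and linear speed of dish below 0.02 m/s); the robot touches nothing.
It fails at once if the dish is touched by the robot (contact force between the arm and dish above 0.5 N).
It fails at once if the dish is touched by the fingers (contact force between the fingers and dish above 0.5 N).
It fails at once if the dish is lifted off its tray or leaves its place (distance between dish and dish_tray_seat above 0.015 m).
It fails at once if a lip is pinched between the fingers (pressed on both faces at once) ((contact force between the fingers and dish_tray_lip_front above 1 N and contact force between the fingers and dish_tray_lip_back above 1 N) or (contact force between the fingers and empty_tray_lip_front above 1 N and contact force between the fingers and empty_tray_lip_back above 1 N)).
It fails at once if a bystander is moved by more than 15 mm (distance of any of amber_bottle, beaker, timer from where it was at the start of the episode above 0.015 m).
It also fails if it takes over 48 s, if anything falls off the work surface, if the arm or the gripper's body presses on something with over 40 N, if the wrist force passes 120 N, or if a joint passes its speed limit or range.

## Working session

There is one attempt and no reset: what is moved stays moved. The work goes in short steps, Python scripts to look and compute and a tool call to move; the robot and the scene stay as the last step left them, time stands still between calls to the robot, and variables do not carry over. Pictures are saved under pics/ and viewed, about 8 in all and at most 12, crops included, and the job is handed in when it is done.

Besides the shell and the picture viewer there is one more tool, called after "Emit:" as name(argument=value, ...) on one line, values as JSON. arm_command: Moves the arm, as the interface text tells. Its arguments: {"type":"object","properties":{"deltas":{"type":"array","items":{"type":"array","items":{"type":"number"}}},"claw":{"type":"number"}},"required":["deltas"]}

```bash
mkdir -p pics
cat > h.py <<'E'
import numpy as np, cv2
from plant import bot, vision, job
from scipy.spatial.transform import Rotation as R
def w2c(p):
    if 'world_to_cam' in p: return np.array(p['world_to_cam'])
def towo(p,xyz): return (np.linalg.inv(w2c(p))@np.r_[xyz,1])[:3]
def plane(p,uv,z):
    M=w2c(p); n=cv2.undistortPoints(np.array(uv,float).reshape(-1,1,2),np.array(p['camera_matrix']),np.array(p['dist_coeffs'])).reshape(-1,2)
    I=np.linalg.inv(M); c=I[:3,3]; d=(I[:3,:3]@np.c_[n,np.ones(len(n))].T).T
    return c+d*((z-c[2])/d[:,2])[:,None]
def proj(p,X):
    M=w2c(p); return cv2.projectPoints(np.array(X,float).reshape(-1,3),cv2.Rodrigues(M[:3,:3])[0],M[:3,3],np.array(p['camera_matrix']),np.array(p['dist_coeffs']))[0].reshape(-1,2)
def save(p,n): cv2.imwrite('pics/'+n,p['img'][:,:,::-1])
E
python3 - <<'E'
from h import *
o=bot.get_obs(); print(o['time'],o['tool_pos'],o['tcp_rot'],o['grip_width'])
for c in ('scene','top'):
    p=vision.capture(c); save(p,c+'.png')
    for n in ['reader','dish','dish_tray','empty_tray','dish_tray_lip','empty_tray_lip','amber_bottle','beaker','timer']:
        print(c,n,[(towo(p,d['xyz']).round(),round(d['confidence'],2)) for d in vision.find_in(p,n)[:3]])
E
```

```text
0.0 [ 116.51095709 -511.50039267  234.04540605] [-1.57230777e+00  2.06385723e-04 -2.91777553e+00] 91.5435571179008
scene reader [(array([712., 108.,  49.]), 0.77)]
scene dish [(array([474., -74.,  14.]), 0.93), (array([679.,  32.,  33.]), 0.9), (array([647., 334.,  19.]), 0.68)]
scene dish_tray [(array([631.,  21.,  17.]), 0.94)]
scene empty_tray [(array([625., 168.,  17.]), 0.62)]
scene dish_tray_lip [(array([631.,  25.,  17.]), 0.61)]
scene empty_tray_lip []
scene amber_bottle [(array([541., 342.,  61.]), 0.85)]
scene beaker [(array([478., 331.,  43.]), 0.78)]
scene timer [(array([ 443., -206.,   17.]), 0.97), (array([621., 166.,  16.]), 0.32), (array([679.,  33.,  32.]), 0.27)]
top reader [(array([739.,  93.,  52.]), 0.88)]
top dish [(array([482., -78.,  17.]), 0.97), (array([681.,  28.,  29.]), 0.73), (array([434., 232.,  13.]), 0.62)]
top dish_tray [(array([644.,  30.,  20.]), 0.84), (array([740.,  93.,  53.]), 0.69)]
top empty_tray [(array([644., 172.,  22.]), 0.71), (array([580.,  44.,  45.]), 0.51)]
top dish_tray_lip [(array([641.,  32.,  17.]), 0.73)]
top empty_tray_lip [(array([645., 167.,  20.]), 0.87)]
top amber_bottle [(array([553., 321.,  67.]), 0.64)]
top beaker [(array([483., 336.,  21.]), 0.71)]
top timer [(array([ 452., -208.,   16.]), 0.68)]
```

```bash
python3 -c "
import cv2,numpy as np
a=cv2.imread('pics/scene.png');b=cv2.imread('pics/top.png');print(a.shape,b.shape)"
```

```text
(420, 560, 3) (420, 560, 3)
```

View pics/top.png

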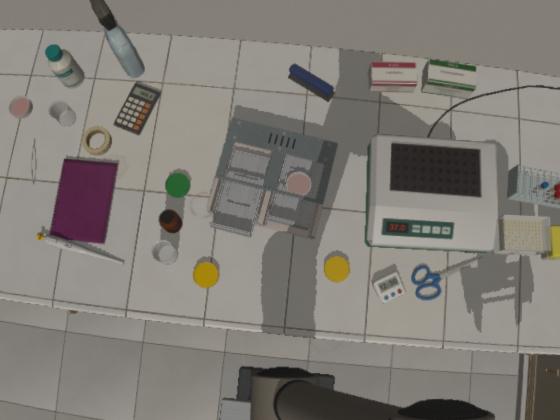

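View pics/scene.png

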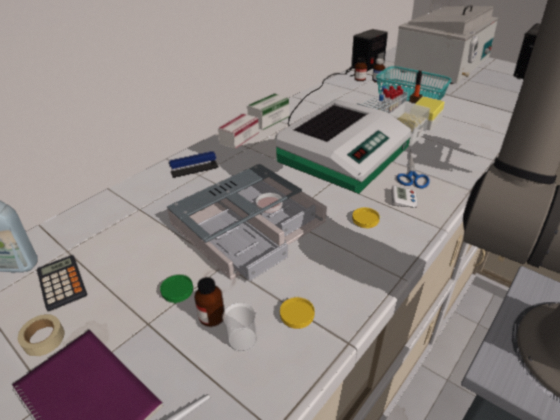

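The reader stands at about (270,178) in the top view. The dish is in the right lane at (298,183), and the empty tray in the left lane is partly out, near (235,215). I'll enlarge both views to measure the corners.

Run:
```python
import cv2,numpy as np
a=cv2.imread('pics/top.png')[105:250,195:350]; b=cv2.imread('pics/scene.png')[155:285,160:335]
cv2.imwrite('pics/topc.png',cv2.resize(a,None,fx=4,fy=4,interpolation=cv2.INTER_CUBIC)); cv2.imwrite('pics/scc.png',cv2.resize(b,None,fx=4,fy=4,interpolation=cv2.INTER_CUBIC))
```

```text
(no output)
```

View pics/topc.png

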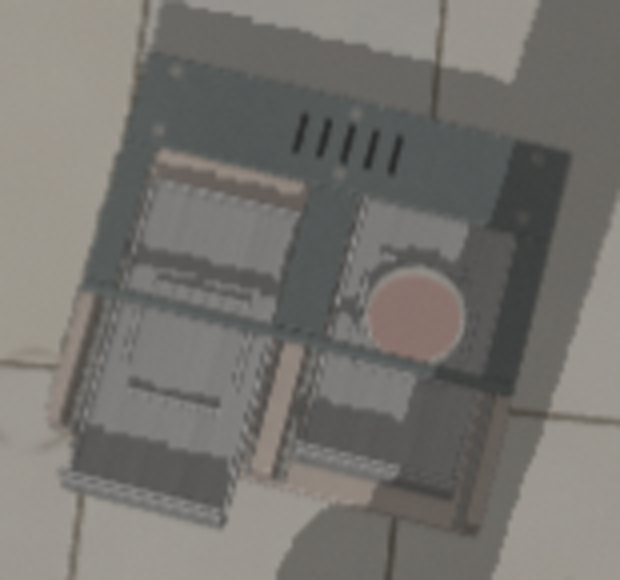

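View pics/scc.png

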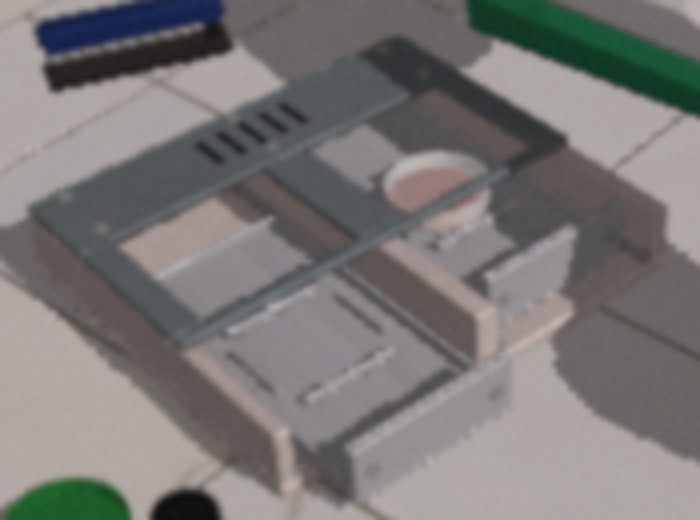

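```bash
cat >> h.py <<'E'
def rig(X,W):
    a=X.mean(0);b=W.mean(0);H=(X-a).T@(W-b);t=np.arctan2(H[0,1]-H[1,0],H[0,0]+H[1,1]);Rm=np.array([[np.cos(t),-np.sin(t)],[np.sin(t),np.cos(t)]]);return t,b-Rm@a,Rm
E
python3 - <<'E'
from h import *
p=vision.capture('top')
q=np.array([[145,53],[572,152],[510,392],[80,287]])/4+[195-.375,105-.375]
W=plane(p,q,52)[:,:2]; X=np.array([[120,135],[120,-135],[-40,-135],[-40,135]],float)
t,o,Rm=rig(X,W); print('top',np.degrees(t),t,o,W-(X@Rm.T+o))
for n,c,z in [('elip',[[60,482],[222,520]],48),('dlip',[[292,455],[452,492]],48),('dish',[[415,316]],32)]:
    w=plane(p,np.array(c)/4+[195-.375,105-.375],z)[:,:2]; print(n,w.round(1),((w-o)@Rm).round(1))
s=vision.capture('scene')
q=np.array([[35,208],[385,38],[566,140],[185,342]])/4+[160-.375,155-.375]
W=plane(s,q,52)[:,:2]
t,o,Rm=rig(X,W); print('scene',np.degrees(t),o,W-(X@Rm.T+o))
for n,c,z in [('elip',[[352,450],[508,360]],48),('dlip',[[490,270],[610,207]],48)]:
    w=plane(s,np.array(c)/4+[160-.375,155-.375],z)[:,:2]; print(n,w.round(1),((w-o)@Rm).round(1))
print(proj(p,[[116,-511,234]]), bot.get_obs()['joint_positions'],R.from_euler('xyz',bot.get_obs()['tcp_rot']).as_matrix().round(3))
E
```

```text
top -8.387279788992355 -0.14638564760389186 [690.53650192  93.80399897] [[-1.92479839  1.36198794]
 [-1.48819091 -1.16977827]
 [ 1.69093618  1.29489652]
 [ 1.72205312 -1.48710618]]
elip [[552.7 228.9]
 [539.6 130.2]] [[-156.1  113.6]
 [-154.7   14. ]]
dlip [[582.7  93.1]
 [569.8  -3.6]] [[-106.6  -16.4]
 [-105.2 -114. ]]
dish [[679.6  28.1]] [[ -1.2 -66.6]]
scene -8.032104503922211 [687.88137134  96.00320604] [[-4.21522911 -5.53812887]
 [ 1.33911036  7.27371655]
 [-0.62369594  3.38023786]
 [ 3.49981469 -5.11582555]]
elip [[555.7 229.6]
 [538.1 135.5]] [[-149.6  113.8]
 [-153.9   18.2]]
dlip [[590.2  86.9]
 [573.3   3. ]] [[ -95.4  -22.7]
 [-100.5 -108.1]]
[[538.98338735 452.30556102]] [-1.49296434e+00  3.41964156e-01  1.52409615e+00  2.77751730e-05
  1.27540584e+00 -1.45988650e-01] [[-0.975  0.     0.222]
 [-0.222 -0.    -0.975]
 [-0.    -1.     0.   ]]
```

Emit:
arm_command(deltas=[[-0.04,0,0,7.07],[-0.04,0,-0.02,7.07],[-0.04,0,-0.03,7.07],[-0.04,0,-0.03,0],[-0.04,0,-0.03,0]], claw=240)

```text
time: 1.6
tool_pos: [323.3, -401.2, 235.0]
tcp_rot: [-1.57, 0.0, 2.994]
contact_force: [0.8, -1.4, -0.6]
grip_width: 56.0
```

Emit:
arm_command(deltas=[[0,0,-0.05,0],[0,0,-0.05,0],[0,0,-0.05,0],[0,0,-0.05,0],[0,0,-0.05,0]])

```text
time: 2.1
tool_pos: [358.3, -153.2, 234.9]
tcp_rot: [-1.571, 0.001, 2.995]
contact_force: [1.1, -0.1, 0.7]
grip_width: 16.4
```

Emit:
arm_command(deltas=[[-0.01,0,-0.05,0],[-0.02,0,-0.045,0],[-0.02,0,-0.045,0],[-0.02,0,-0.045,0],[-0.02,0,-0.045,0]])

```text
time: 2.6
tool_pos: [481.4, 60.5, 235.0]
tcp_rot: [-1.571, 0.001, 2.996]
contact_force: [1.1, -0.6, 0.3]
grip_width: 5.4
```

Emit:
arm_command(deltas=[[0,0,-0.045,0],[0,0,-0.045,0],[0,0,-0.03,0],[0,0,0,0]])

```text
time: 3.0
tool_pos: [498.1, 180.5, 234.4]
tcp_rot: [-1.572, -0.0, 3.0]
contact_force: [0.1, -0.7, 0.4]
grip_width: 5.4
```

```bash
cat >> h.py <<'E'
def inr(t,o,P): c,s=np.cos(t),np.sin(t); d=np.array(P)[:2]-o; return np.array([c*d[0]+s*d[1],-s*d[0]+c*d[1]])
T,O=-0.1464,np.array([690.5,93.8])
def wcap():
    ob=bot.get_obs(); p=vision.capture('wrist')
    M=np.eye(4); M[:3,:3]=R.from_euler('xyz',ob['tcp_rot']).as_matrix(); M[:3,3]=ob['tool_pos']
    p['world_to_cam']=np.linalg.inv(M@np.array(p['mount'])); return p,ob
E
python3 - <<'E'
from h import *
p,ob=wcap(); print(ob['tool_pos'],ob['grip_width'],inr(T,O,ob['tool_pos']))
save(p,'w1.png')
c,s=np.cos(T),np.sin(T);Rm=np.array([[c,-s],[s,c]])
for x,y,z in [(-155,15.5,48),(-155,115.5,48),(-40,135,52),(-40,-135,52)]: print((x,y,z),proj(p,np.r_[Rm@[x,y]+O,z]))
E
```

```text
[498.14513469 180.5423637  234.39512346] 5.3901011936175545 [-202.95094486   57.75418468]
(-155, 15.5, 48) [[316.61037514 147.56728928]]
(-155, 115.5, 48) [[220.05200704 147.0656218 ]]
(-40, 135, 52) [[195.77610166  26.2078748 ]]
(-40, -135, 52) [[473.32955809  32.11383483]]
```

View pics/w1.png

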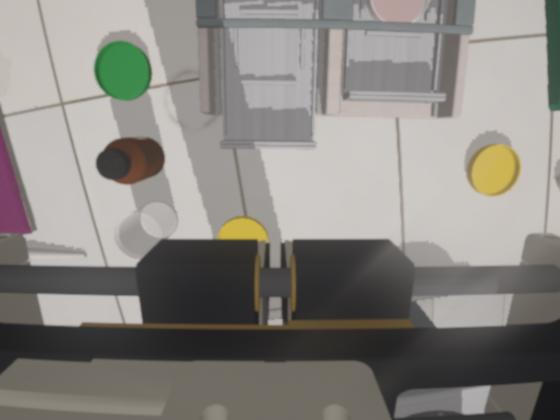

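The wrist view shows the empty lip at (221–316,145), where I predicted it. The way down is clear. I'll descend in front of it and push.

Emit:
arm_command(deltas=[[0,0.05,-0.002,0],[0,0.05,-0.002,0],[0,0.05,-0.002,0],[0,0.046,0,0],[0,0,0,0]])

```text
time: 3.55
tool_pos: [494.7, 180.8, 33.6]
tcp_rot: [-1.566, -0.012, 2.994]
contact_force: [-0.6, -1.0, -1.1]
grip_width: 5.5
```

Emit:
arm_command(deltas=[[-0.01,0,0,0],[-0.01,0,0,0],[-0.01,0,0,0],[-0.01,0,0,0],[-0.01,0,0,0]])

```text
time: 4.05
tool_pos: [549.5, 175.7, 40.0]
tcp_rot: [-1.571, 0.001, 2.995]
contact_force: [-2.4, 0.9, 1.7]
grip_width: 5.6
```

Emit:
arm_command(deltas=[[-0.007,0,0,0],[-0.007,0,0,0],[-0.006,0,0,0],[-0.005,0,0,0],[0,0,0,0]])

```text
time: 4.55
tool_pos: [574.1, 172.0, 38.6]
tcp_rot: [-1.571, 0.001, 2.995]
contact_force: [-0.3, -0.0, -0.1]
grip_width: 5.5
```

Emit:
arm_command(deltas=[[-0.003,0,0,0],[-0.003,0,0,0],[-0.002,0,0,0],[0,0,0,0]])

```text
time: 4.95
tool_pos: [581.4, 170.9, 38.7]
tcp_rot: [-1.571, 0.0, 2.995]
contact_force: [-0.1, 0.5, -0.8]
grip_width: 5.5
```

Emit:
arm_command(deltas=[[-0.002,0,0,0],[-0.002,0,0,0],[0,0,0,0]])

```text
time: 5.25
tool_pos: [585.1, 170.3, 38.7]
tcp_rot: [-1.571, -0.0, 2.995]
contact_force: [-1.9, -0.1, -0.5]
grip_width: 5.4
```

Emit:
arm_command(deltas=[[-0.002,0,0,0],[-0.002,0,0,0],[-0.001,0,0,0],[0,0,0,0]])

```text
time: 5.65
tool_pos: [585.2, 170.3, 38.7]
tcp_rot: [-1.569, -0.01, 2.995]
contact_force: [-18.2, 2.3, 10.6]
grip_width: 5.5
```

Emit:
arm_command(deltas=[[-0.002,0,0,0],[-0.002,0,0,0],[0,0,0,0]])

```text
time: 5.95
tool_pos: [585.3, 170.2, 38.6]
tcp_rot: [-1.568, -0.019, 2.996]
contact_force: [-32.2, 3.3, 21.4]
grip_width: 5.7
```

It is firmly at its stop. I'll back off, raise the tool and check with a picture.

Emit:
arm_command(deltas=[[0.01,0,0,0],[0.02,0,0,0],[0.01,-0.04,0,0],[0.01,-0.05,0.02,0],[0,-0.05,0.045,0]])

```text
time: 6.45
tool_pos: [538.0, 126.2, 164.1]
tcp_rot: [-1.572, 0.003, 2.998]
contact_force: [0.8, -1.2, 0.8]
grip_width: 5.4
```

Emit:
arm_command(deltas=[[0,0,0.045,0],[0,0,0.02,0],[0,0,0,0],[0,0,0,0]])

```text
time: 6.85
tool_pos: [529.0, 60.6, 162.0]
tcp_rot: [-1.571, 0.002, 2.994]
contact_force: [0.2, 0.2, -0.5]
grip_width: 5.0
```

Run:
```python
from h import *
p,ob=wcap(); print(ob['time'],ob['tool_pos'],inr(T,O,ob['tool_pos']),ob['tcp_rot'])
cv2.imwrite('pics/w2.png',cv2.resize(p['img'][:,:,::-1],(800,600),interpolation=cv2.INTER_CUBIC)); np.savez('w2.npz',**{k:np.array(p[k]) for k in('camera_matrix','dist_coeffs','world_to_cam')})
```

```text
6.85 [529.02207948  60.62093638 162.03755524] [-154.91045214  -56.3801463 ] [-1.57117379e+00  1.76305400e-03  2.99390616e+00]
```

View pics/w2.png

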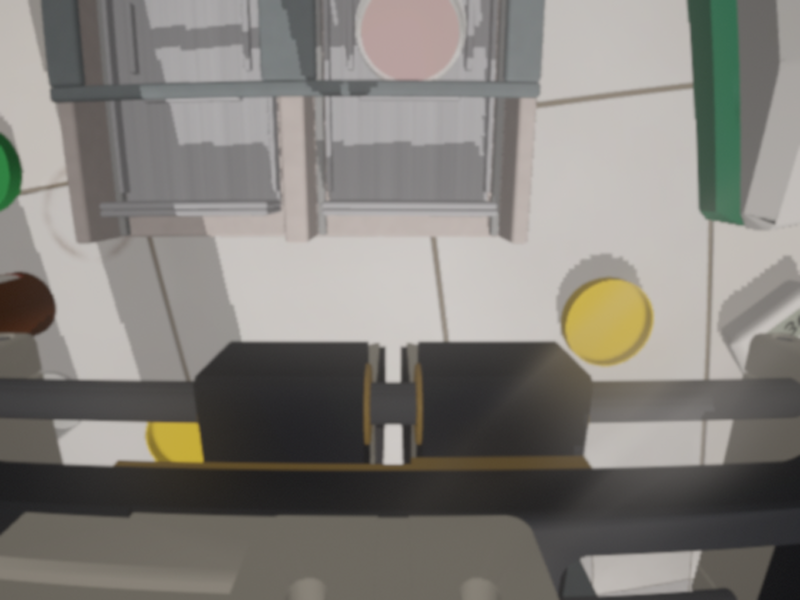

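Both lips line up at row ~209, so the empty tray is home. The dish lip spans (323–497,209) with a clear pocket above it in the picture. Next I'll measure the pocket from this view.

Run:
```python
from h import *
p=dict(np.load('w2.npz'))
for n,c,z in [('dlip L,R',[[322,206],[498,206]],48),('elip',[[101,206],[280,206]],48),('dish rim near',[[411,82]],30),('hood front',[[52,95],[540,91]],52)]:
    w=plane(p,np.array(c)*.7,z); print(n,w.round(1).tolist(),[inr(T,O,x).round(1).tolist() for x in w])
```

```text
dlip L,R [[588.9, 92.8, 48.0], [574.4, -6.2, 48.0]] [[-100.3, -15.8], [-100.2, -115.9]]
elip [[609.4, 221.4, 48.0], [592.6, 116.6, 48.0]] [[-98.8, 114.4], [-100.2, 8.3]]
dish rim near [[650.5, 32.5, 30.0]] [[-30.6, -66.5]]
hood front [[673.2, 231.0, 52.0], [632.3, -33.9, 52.0]] [[-37.1, 133.2], [-39.0, -134.9]]
```

Emit:
arm_command(deltas=[[-0.03,0,0.004,0],[-0.03,0,0.005,0],[-0.02,0,0,0],[0,0.02,0,0],[0,0,0,0]])

```text
time: 7.4
tool_pos: [605.2, 41.5, 138.6]
tcp_rot: [-1.57, -0.005, 2.997]
contact_force: [-1.0, 0.8, -0.0]
grip_width: 5.1
```

```bash
python3 -c "
from h import *
o=bot.get_obs();print(o['tool_pos'],inr(T,O,o['tool_pos']))"
```

```text
[605.16886208  41.49520486 138.62597056] [-76.78822283 -64.19317353]
```

Emit:
arm_command(deltas=[[0,0.025,0,0],[0,0.025,0,0],[0,0.02,0,0],[0,0.016,0,0],[0,0.008,0,0]])

```text
time: 7.9
tool_pos: [605.4, 41.3, 46.5]
tcp_rot: [-1.571, -0.002, 2.996]
contact_force: [0.1, -1.2, 0.0]
grip_width: 5.6
```

Emit:
arm_command(deltas=[[0,0.005,0,0],[0,0,0,0],[0,0,0,0]])

```text
time: 8.2
tool_pos: [606.7, 40.4, 43.5]
tcp_rot: [-1.571, 0.001, 2.995]
contact_force: [-0.2, 0.2, 0.1]
grip_width: 5.0
```

Emit:
arm_command(deltas=[[0,0.006,0,0],[0,0,0,0],[0.004,0,0,0],[0.004,0,0,0],[0.003,0,0,0]])

```text
time: 8.7
tool_pos: [595.0, 41.8, 36.7]
tcp_rot: [-1.571, 0.0, 2.995]
contact_force: [2.1, -1.2, -1.1]
grip_width: 5.5
```

Emit:
arm_command(deltas=[[0.003,0,0,0],[0.004,0,0,0],[0.005,0,0,0],[0.006,0,0,0],[0.006,0,0,0]])

```text
time: 9.2
tool_pos: [571.3, 45.4, 36.8]
tcp_rot: [-1.571, 0.001, 2.995]
contact_force: [2.4, -0.2, -0.4]
grip_width: 5.2
```

Emit:
arm_command(deltas=[[0.007,0,0,0],[0.007,0,0,0],[0.007,0,0,0],[0.007,0,0,0],[0.007,0,0,0]])

```text
time: 9.7
tool_pos: [536.4, 50.6, 36.7]
tcp_rot: [-1.571, 0.0, 2.995]
contact_force: [1.9, 1.6, 0.6]
grip_width: 5.5
```

Emit:
arm_command(deltas=[[0.007,0,0,0],[0.007,0,0,0],[0.007,0,0,0],[0.007,0,0,0],[0.007,0,0,0]])

```text
time: 10.2
tool_pos: [501.7, 55.6, 36.6]
tcp_rot: [-1.571, 0.0, 2.995]
contact_force: [3.0, 1.8, 1.1]
grip_width: 5.4
```

Emit:
arm_command(deltas=[[0.007,0,0,0],[0.007,0,0,0],[0.006,0,0,0],[0.005,0,0,0],[0.005,0,0,0]])

```text
time: 10.7
tool_pos: [472.2, 60.0, 36.6]
tcp_rot: [-1.571, -0.0, 2.995]
contact_force: [2.9, 1.4, -0.6]
grip_width: 5.6
```

Emit:
arm_command(deltas=[[0.004,0,0,0],[0.003,0,0,0],[0.002,0,0,0],[0.002,0,0,0],[0,0,0,0]])

```text
time: 11.2
tool_pos: [461.2, 61.5, 36.5]
tcp_rot: [-1.57, -0.001, 2.995]
contact_force: [0.5, 0.0, -0.0]
grip_width: 5.2
```

Emit:
arm_command(deltas=[[0.002,0,0,0],[0.002,0,0,0],[0.002,0,0,0],[0,0,0,0]])

```text
time: 11.6
tool_pos: [457.2, 62.1, 36.8]
tcp_rot: [-1.571, 0.003, 2.995]
contact_force: [6.7, -1.0, -4.5]
grip_width: 5.3
```

Emit:
arm_command(deltas=[[0.002,0,0,0],[0.002,0,0,0],[0,0,0,0]])

```text
time: 11.9
tool_pos: [457.2, 62.1, 37.2]
tcp_rot: [-1.571, 0.012, 2.995]
contact_force: [16.7, -2.9, -13.0]
grip_width: 5.4
```

It is against its stop. I'll free the fingertip in the pocket, lift it straight up and retreat.

Emit:
arm_command(deltas=[[-0.006,0,0,0],[-0.008,0,0,0],[0,0,0,0],[0,-0.02,0,0],[0,-0.04,0,0]])

```text
time: 12.4
tool_pos: [462.9, 61.0, 94.8]
tcp_rot: [-1.57, -0.008, 2.995]
contact_force: [0.5, 0.1, -0.2]
grip_width: 5.4
```

Emit:
arm_command(deltas=[[0,-0.05,0,0],[0,-0.05,0,0],[0,-0.03,0.03,0],[0,0,0.05,0],[0,0,0.05,0]])

```text
time: 12.9
tool_pos: [446.2, -68.4, 227.7]
tcp_rot: [-1.57, 0.002, 2.998]
contact_force: [0.3, -0.1, -0.8]
grip_width: 5.4
```

Emit:
arm_command(deltas=[[0,0,0.05,0],[0,0,0.05,0],[0,0,0.03,0],[0,0,0,0],[0,0,0,0]])

```text
time: 13.4
tool_pos: [427.1, -196.1, 226.2]
tcp_rot: [-1.572, -0.002, 2.994]
contact_force: [0.4, 1.2, 0.5]
grip_width: 5.7
```

Run:
```python
from h import *
o=bot.get_obs(); print(o['time'],o['tool_pos'],o['contact_force'])
p=vision.capture('top')
cv2.imwrite('pics/top2.png',cv2.resize(p['img'][105:270,150:360,::-1],None,fx=3.6,fy=3.6,interpolation=cv2.INTER_CUBIC))
for n in ['dish','timer','amber_bottle','beaker']: print(n,[(towo(p,d['xyz']).round(),inr(T,O,towo(p,d['xyz'])).round(),round(d['confidence'],2)) for d in vision.find_in(p,n)[:3]])
```

```text
13.4 [ 427.06863819 -196.09056015  226.18453425] [0.40901893 1.22039419 0.51419432]
dish [(array([652., 329.,  16.]), array([-73., 227.]), 0.96), (array([484., -84.,  17.]), array([-178., -206.]), 0.9), (array([435., 229.,  15.]), array([-272.,   96.]), 0.8)]
timer [(array([528.,  52.,  18.]), array([-155.,  -65.]), 0.56)]
amber_bottle [(array([554., 317.,  66.]), array([-168.,  201.]), 0.6)]
beaker [(array([481., 337.,  20.]), array([-242.,  210.]), 0.78)]
```

View pics/top2.png

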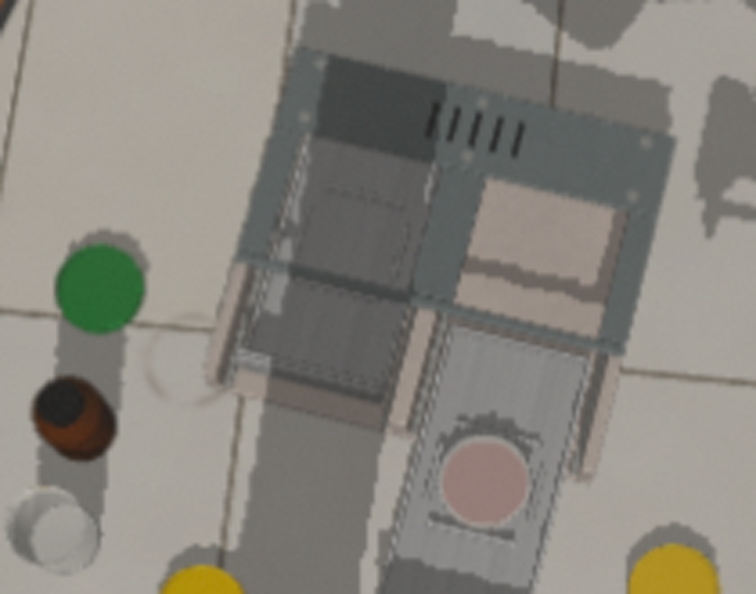

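The picture shows the empty tray home in the left lane. The dish tray is out with the dish at (485,480), between its ribs, and nothing around it has shifted. I'll do one numeric check of the dish position, then hand in.

Run:
```python
from h import *
p=vision.capture('top'); w=plane(p,np.array([[485,480]])/3.6+[149.64,104.64],32)[0]; x=inr(T,O,w); print(x)
o=bot.get_obs(); print(o['contact_force'],o['time'],np.abs(o['dq']).max())
if abs(x[0]+141)<10 and abs(x[1]+65.5)<8: print('closing',job.close_job())
```

```text
[-140.08471946  -65.87740586]
[-0.11059696 -0.85948652 -0.45451434] 13.7 0.005490751536127087
the job is handed in; nothing more can be done
closing None
```

The job is done and handed in at 13.7 s, with no failed checks except one detector misread noted below. I pushed the empty tray (left lane) home with the nearly closed fingertips. Then I hooked the fingertips behind the lip of the dish tray (right lane) and drew it out to its stop.

- **Empty tray:** it went hard against its stop with 32 N along the push direction. A wrist picture then showed its lip level with the other home lip, and the last top view showed it still home.
- **Dish tray:** it stopped firmly at about 17 N.
- **Dish:** it measured 140 mm before the reader's origin and on the lane's centre line. That is within about 1 mm of its expected place with the tray fully out, and it lay between its ribs in the picture.
- **Things around:** the bottle and beaker were found within about 4 mm of where they started. In the last picture the network did not find the timer and reported the tray instead, so I could not confirm it. The arm only passed over it at more than 200 mm height.
- **Finish:** the arm stood clear at 226 mm height with no contact force above noise.

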